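# Fit the handwheel on the gauge comparator and hold it in mesh

### The arm

A 7-joint arm with a two-finger parallel gripper is mounted at the origin on the work surface. World frame = base frame: x ahead of the robot, y to its left, z up, the work surface at z = 0. Lengths are in m, angles in rad, forces in N, time in s.
With the tool pointing down it reaches from about 0.4 to 0.85 m from the base axis. Payload 10.4 kg.
Tool frame: the origin (TCP) lies at the very end of the fingers, on their centre line; the grasp point (between the pads) lies 19 mm behind it; z points along the fingers, y is the line along which they close (so a half turn about z gives the same grasp; the last joint's range is limited). The gripper opens to 87 mm and grips with 3 to 60 N. Pads are 19 mm wide; open, the fingers measure 117 mm over their backs; the gripper's body (75 mm by 190 mm) begins 51 mm behind the grasp point.
Start: joints at [1.142, 0.332, -0.065, 1.46, 0.022, 1.35, -0.088], TCP at [0.247, -0.574, 0.194] pointing down, gripper open.
Joint ranges: [-2.6, 2.6], [-0.5, 2.12], [-1.47, 1.34], [0.16, 2.42], [-1.27, 4.41], [0.06, 2.06], [-2.6, 2.6]. Speed limits (rad/s): [2.22, 2.22, 2.79, 2.79, 3.14, 3.14, 3.14].

### API

Orientations are given as a unit quaternion [x, y, z, w].
In Python, from bench import * gives the robot as it stands.
- The arm moves only by the tool step_arm, never from a script. Its arguments are lists of equal length, an entry for each row: "delta_pos": the shift along the world's x, y, z in units of 25 mm (1.0 is 25 mm), a list of three; "turn": the turn about the world's z in units of 0.12 rad (1.0 is 0.12 rad). In form: {"delta_pos": [[tx, ty, tz], ...], "turn": [turn, ...]}. A call has 1 to 12 rows; each row shifts and turns the commanded pose from where the row before left it; what a row does not reach is not made up. A row lasts 1/10 s, in which the tool goes at most 50 mm and 8.59 degrees, less where a joint would pass 70% of its speed; a pose out of reach is approached as far as the arm can. A call with a number of a shift or a turn outside -1 to 1 is refused whole. A call with a gripper value outside its range is refused whole. "grip" is the closure, from 0 (fully open) to 1 (shut), set as the call begins (left out, the last holds). The fingers move at their own pace and stop on an object; "newtons" is the grip in N (left out, the last holds). Time passes only in rows, so rows that do not move let the fingers close. It gives the time, the measured TCP pose, the force, the opening and the grip force at its end, in the units of the state.
- read_state(): the state, without advancing time (a new reading comes with each control period).
- camera(name): name is "side" or "top"; returns a dict with "image" (400x640x3 uint8, red, green, blue), "z_map" (400x640 float32, m along the optical axis (not along the pixel's ray), 0 where there is no reading), "mtx" (3x3 intrinsics, pixels), "dist" ([k1, k2, p1, p2, k3] as OpenCV has them; the pictures are not rectified), "view" (4x4, takes a point from world to camera coordinates). Camera axes: x right, y up, looking along -z (the intrinsics and any distortion apply to the point x, -y, -z); pixel columns grow to the right and rows downward; lengths in m; the calibration is good to about 2 mm. A picture is of the moment at which its call begins.
- close_job(): hands the job in; it is judged then, once.
The state is a dict: "time": time; "joint_positions": joint angles; "joint_vel": joint speeds; "joint_torque": joint torques, N m; "ee_pos": TCP position; "eef_rot": TCP orientation; "ft_force": force on the tool from outside, world axes, zero at the start; "torque": the same for the moment, N m; "width": finger opening in m; "grip_force": force on a finger pad.
Only numpy, scipy, OpenCV 4.12 (cv2) and the standard library are available. Lean on these libraries where they do the work, as an engineer would, in place of code of your own. Each camera call takes 0.05 s, during which the arm holds its last target. There are 200 camera calls.

### The job

Fit the loose three-spoke handwheel onto the splined spindle of the gauge comparator: turn it until its splines mesh, slide it down fully home against the spring sleeve so that its hub sits on the gland, and keep pressing. Finish while still holding the wheel pressed home, because the spring lifts it again as soon as it is let go. Leave the loose gauge and the spanner alone.

Things in the scene. Friction and masses are not known exactly. Their poses are not given: they have to be found in the camera images.
- handwheel: Loose aluminium handwheel, 0.28-0.42 kg, standing upright on its hub on the bench. Origin: centre of the hub's flat underside; z up along its axis. Hub skirt 50 mm in diameter, 0-40 mm up. Three 9 mm steel spokes, 24 mm up, at 0, 120 and 240 deg from its x axis (counter-clockwise from above), end in 20 mm black balls that reach 80 mm out from the axis.
- wheel_boss (a point): On the handwheel's axis, 62 mm above the hub's underside: middle of its round grip boss, 32 mm in diameter, which rises from 41 to 80 mm above the underside and is to be gripped from above. Axes as handwheel.
- wheel_bore (a point): Centre of the mouth of the handwheel's bore, at the origin of handwheel and with its axes. The bore is 31 mm deep from below, with six straight spline slots 8 mm wide at 0, 60 ... 300 deg from x, so one lies in line with each spoke. The lands between the slots stand 12 mm from the axis, the slot bottoms 17 mm.
- comparator: Fixed grey case that carries the spindle. Origin on the bench under the spindle axis, x to the rear. It reaches 90 mm forward, 150 mm rearward and 220 mm to either side; deck 60 mm high. On it stand upright gauges: dial 100 mm at x 100, y 185 mm, top 220 mm above the bench; dial 150 mm at x 100, y -185 mm, top 270 mm. Low knobs near its edges.
- gland (a point): Centre of the flat rim of the spindle gland, a steel barrel 58 mm in diameter, 80 mm above the bench and 20 mm above the deck; axes as comparator. The handwheel is fully home when its hub's underside sits on this rim, axes in line.
- spindle_nose (a point): Top centre of the vertical steel spindle, 28 mm above the gland rim; turns with it. Six straight spline teeth 5 mm wide, 30 mm over their outsides, core 21.6 mm, at 0, 60 ... 300 deg from x; flat tops 18 mm below this point. Above them a 20.8 mm pilot, then a cone to 12 mm at the top. The wheel drops over the teeth only if its slots match within about 6 deg.
- spindle (a joint): Angle of the spindle about its vertical axis, rad, counter-clockwise from above; 0 when a tooth lies along the x axis of comparator. It is stiff to turn (0.4 N m) and may be left at any angle.
- sleeve (a joint): How far the brass spring sleeve round the spindle (33 mm inside, 40 mm outside) is pressed down, m. 0: up, its rim 8 mm above the gland rim and 2 mm below the tooth tops; 0.008: flush with the gland rim. The hub pushes it down; the spring takes 5 N to start and 11.4 N at the bottom, more than the wheel's weight.
- gauge_big: Loose pressure gauge lying on its back, dial up, case 100 mm in diameter and 40 mm high, stem along its -x; origin: centre of its underside. To be left alone.
- spanner: Steel spanner 190 mm long lying along its x axis; origin: on the bench under its middle. To be left alone.
There are look-alikes about, which are no part of the job. Several things look just like the handwheel: the one meant starts farthest from the robot's base.

How it is judged:
By the outcome, as a careful person would: the job done as asked, in the order asked, and still so for the second after the job is handed in, while the arm keeps its last pose, push and grip.
It also fails if it takes over 45 s, if anything falls off the work surface, if the arm or the gripper's body presses on something with over 40 N, if the wrist force passes 120 N, or if a joint passes its speed limit or range.

## Working session

There is one attempt and no reset: what is moved stays moved. The work goes in short steps, Python scripts to look and compute and a tool call to move; the robot and the scene stay as the last step left them, time stands still between calls to the robot, and variables do not carry over. Pictures are saved under pics/ and viewed, at most 10 in all, crops included, and the job is handed in when it is done.

Besides the shell and the picture viewer there is one more tool, called after "Request:" by a JSON object that holds its "op" and its "data". step_arm: Moves the arm, as the interface text tells. Shifts and turns lie within -1 to 1; 1 stands for 25 mm of shift or 0.12 rad of turn. Its arguments: {"type":"object","properties":{"delta_pos":{"type":"array"},"turn":{"type":"array"},"grip":{"type":"number"},"newtons":{"type":"number"}},"required":["delta_pos","turn"]}

```bash
mkdir -p pics; ls
cat > h.py <<'E'
from bench import *
import numpy as np, cv2
def snap(n):
    c=camera(n); return c
def world(c,u,v,z=None):
    p=cv2.undistortPoints(np.array([[[u,v]]],float),c["mtx"],np.array(c["dist"]))[0,0]
    d=np.array([p[0],-p[1],-1.0]); T=np.linalg.inv(c["view"]); o=T[:3,3]; r=T[:3,:3]@d
    if z is None:
        return o+r*float(c["z_map"][int(round(v)),int(round(u))])
    return o+r*((z-o[2])/r[2])
def cloud(c):
    H,W=c["z_map"].shape
    u,v=np.meshgrid(np.arange(W),np.arange(H))
    p=cv2.undistortPoints(np.stack([u,v],-1).reshape(-1,1,2).astype(float),c["mtx"],np.array(c["dist"]))[:,0]
    d=np.c_[p[:,0],-p[:,1],-np.ones(len(p))]*c["z_map"].reshape(-1,1)
    T=np.linalg.inv(c["view"]); return (d@T[:3,:3].T+T[:3,3]).reshape(H,W,3)
def pix(c,P):
    q=c["view"][:3,:3]@np.array(P)+c["view"][:3,3]
    return cv2.projectPoints(np.array([[q[0],-q[1],-q[2]]]),np.zeros(3),np.zeros(3),c["mtx"],np.array(c["dist"]))[0][0,0]
def save(c,name,crop=None,s=1):
    im=c["image"][:,:,::-1]
    if crop: x0,y0,x1,y1=crop; im=im[y0:y1,x0:x1]
    cv2.imwrite("pics/"+name,cv2.resize(im,None,fx=s,fy=s,interpolation=cv2.INTER_CUBIC))
E
python3 - <<'E'
from h import *
for n in("top","side"):
    c=snap(n); save(c,n+"1.png",s=1.25); print(n,np.linalg.inv(c["view"])[:3].round(3).tolist(),c["mtx"].tolist(),c["dist"])
s=read_state(); print(s)
E
```

```text
pics
top [[0.054, 0.978, -0.199, 0.322], [-0.999, 0.051, -0.017, 0.139], [-0.006, 0.2, 0.98, 1.168]] [[395.46933091071577, 0.0, 319.5972806385198], [0.0, 395.46933091071577, 199.1860826646387], [0.0, 0.0, 1.0]] [-0.08312982  0.          0.          0.          0.        ]
side [[-0.829, 0.396, -0.395, 0.105], [-0.559, -0.577, 0.595, 0.77], [0.008, 0.714, 0.7, 0.854]] [[397.74288017177724, 0.0, 316.85936858032625], [0.0, 397.74288017177724, 195.06361612765855], [0.0, 0.0, 1.0]] [-0.09670589  0.          0.          0.          0.        ]
{'time': 0.1, 'joint_positions': array([ 1.14242231,  0.33280423, -0.06470211,  1.46085426,  0.02159764,
        1.34990011, -0.0885024 ]), 'joint_vel': array([ 0.00011478, -0.00112542,  0.00020897, -0.00258865,  0.00066048,
       -0.00113354,  0.00176129]), 'joint_torque': array([ 2.24112031e-03, -6.24549150e+01,  2.54311605e-02, -3.90715742e+01,
       -6.13584928e-02,  3.66574118e-02,  7.84177860e-05]), 'ee_pos': array([ 0.24655235, -0.57389763,  0.19293777]), 'eef_rot': array([ 9.79486900e-01,  2.01506846e-01, -1.54593367e-04, -6.16221166e-04]), 'ft_force': array([ 1.10641005, -0.07833658,  0.1940949 ]), 'torque': array([-0.05574269,  0.00644821, -0.04090272]), 'grip_force': 0.0, 'width': 0.08696350101887589}
```

View pics/top1.png

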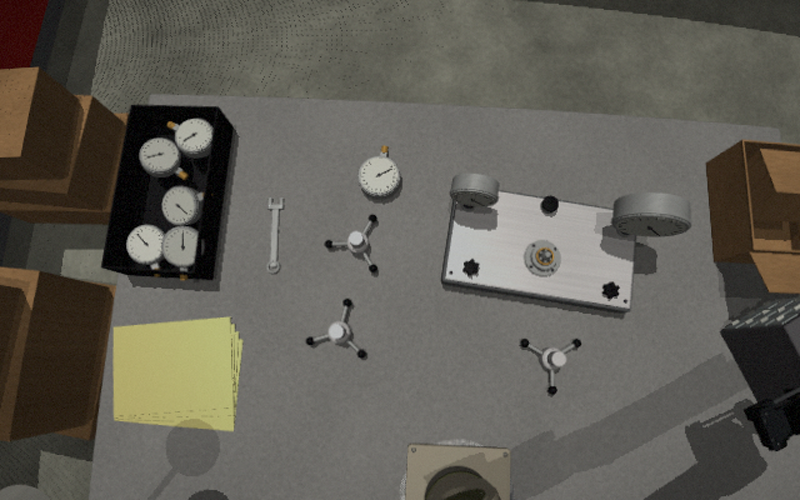

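View pics/side1.png

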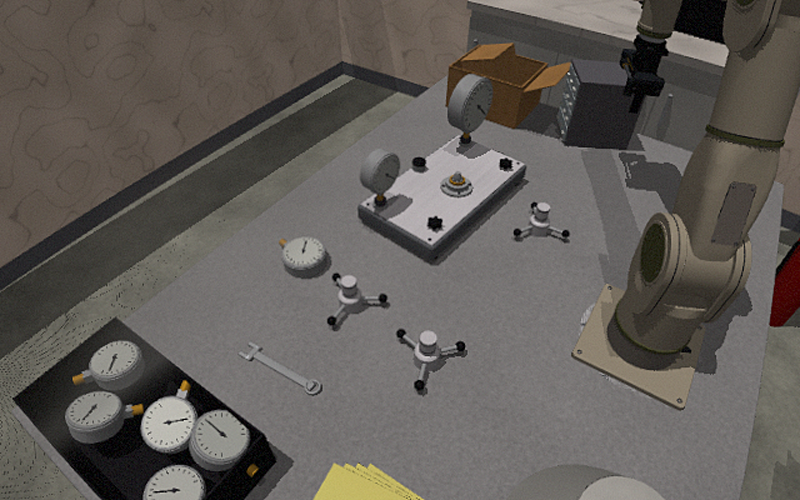

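```bash
cat > m.py <<'E'
from h import *
def balls(c,P0,rad=0.11,z=0.024):
    # black blobs near P0
    X=cloud(c); g=c["image"].max(2)
    m=((g<45)&(np.hypot(X[...,0]-P0[0],X[...,1]-P0[1])<rad)&(X[...,2]>z-0.012)&(X[...,2]<z+0.02)).astype(np.uint8)
    n,l,st,ce=cv2.connectedComponentsWithStats(m)
    return [(st[i,4],world(c,*ce[i],z)) for i in range(1,n) if st[i,4]>15]
E
python3 - <<'E'
from m import *
t=snap("top"); s=snap("side")
for (u,v) in((357,240),(340,331),(553,357)):
    P=world(t,u/1.25,v/1.25,0.08); print("boss top",P.round(4),world(t,u/1.25,v/1.25).round(4),np.hypot(*P[:2]))
P=world(t,357/1.25,240/1.25,0.08)
for n,c in(("top",t),("side",s)):
    b=balls(c,P); 
    for a,p in b: print(n,a,p.round(4))
    C=np.mean([p for a,p in b],0); print(C.round(4))
    for a,p in b: print(np.hypot(*(p-C)[:2]).round(4),(np.degrees(np.arctan2(*(p-C)[1::-1]))%120).round(2))
print("gland",world(t,544/1.25,258/1.25,0.08),world(t,545/1.25,256/1.25,0.108),world(t,545/1.25,256/1.25),world(s,458/1.25,176/1.25,0.108),world(s,458/1.25,176/1.25))
save(t,"t2.png",(405,175,465,235),10); save(s,"s2.png",(340,120,390,170),10)
E
```

```text
boss top [0.5592 0.2548 0.08  ] [0.5596 0.255  0.078 ] 0.6145277692080535
boss top [0.3544 0.2777 0.08  ] [0.3544 0.2777 0.0799] 0.45026113611240004
boss top [ 0.3221 -0.1878  0.08  ] [ 0.3221 -0.1883  0.0784] 0.3728324282166921
top 27 [0.6276 0.2281 0.024 ]
top 28 [0.5587 0.3289 0.024 ]
top 32 [0.5061 0.2193 0.024 ]
[0.5641 0.2588 0.024 ]
0.0705 94.2
0.0704 94.42
0.0702 94.23
side 24 [0.6272 0.2276 0.024 ]
side 33 [0.5045 0.2185 0.024 ]
side 38 [0.5578 0.3275 0.024 ]
[0.5632 0.2579 0.024 ]
0.0708 94.72
0.0707 93.91
0.0699 94.42
gland [ 0.53998957 -0.16782315  0.08      ] [ 0.53896889 -0.16216127  0.108     ] [ 0.53922177 -0.16251277  0.10676325] [ 0.53342298 -0.15301217  0.108     ] [ 0.538905   -0.16483137  0.09844691]
```

View pics/t2.png

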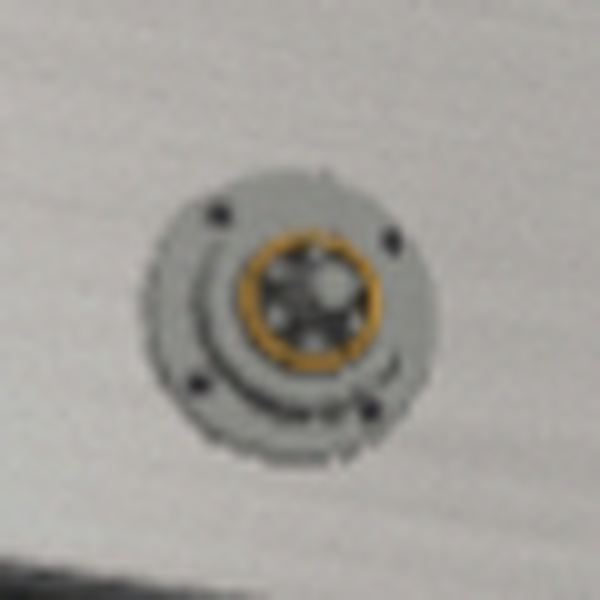

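View pics/s2.png

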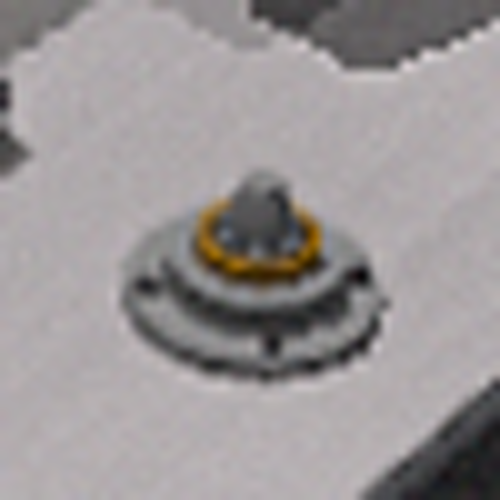

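```bash
cat >> m.py <<'E'
def brass(c,P0,z=0.088):
    X=cloud(c); im=c["image"].astype(int)
    m=((im[...,0]-im[...,2]>50)&(np.hypot(X[...,0]-P0[0],X[...,1]-P0[1])<0.04)).astype(np.uint8)
    cs=cv2.findContours(m,cv2.RETR_EXTERNAL,cv2.CHAIN_APPROX_NONE)[0]
    k=max(cs,key=len); pts=np.array([world(c,*q,z)[:2] for q in k[:,0].astype(float)])
    (x,y),r=cv2.minEnclosingCircle(pts.astype(np.float32))
    A=np.c_[2*pts,np.ones(len(pts))]; f=np.linalg.lstsq(A,(pts**2).sum(1),rcond=None)[0]
    return f[:2],np.sqrt(f[2]+f[:2]@f[:2]),(x,y,r)
def teeth(c,C,z=0.090,rs=(0.0115,0.0145),sec=None):
    g=cv2.cvtColor(c["image"],cv2.COLOR_RGB2GRAY).astype(np.float32)
    a=np.radians(np.arange(0,360,3)); I=np.zeros(len(a))
    for r in np.linspace(*rs,5):
        uv=np.array([pix(c,[C[0]+r*np.cos(t),C[1]+r*np.sin(t),z]) for t in a],np.float32)
        I+=cv2.remap(g,uv[:,:1],uv[:,1:],cv2.INTER_LINEAR)[:,0]/5
    h=(I*np.exp(-6j*a)).mean(); return np.degrees(-np.angle(h)/6)%60,abs(h),I
E
python3 - <<'E'
from m import *
t=snap("top"); s=snap("side")
for n,c in(("top",t),("side",s)):
    C,r,e=brass(c,(0.539,-0.165)); print(n,C.round(4),r.round(4),np.round(e,4))
    a,h,I=teeth(c,C); print(a,h); print(I[::2].astype(int).tolist())
    X=cloud(c); m=(np.hypot(X[...,0]-.562,X[...,1]-.257)<0.03)&(X[...,2]>0.076)&(X[...,2]<0.085)
    v,u=np.nonzero(m); print("boss",m.sum(),X[m].mean(0).round(4),world(c,u.mean(),v.mean(),0.08).round(4))
    m=(np.hypot(X[...,0]-.539,X[...,1]+.165)<0.045)&(abs(X[...,2]-.08)<0.004); print('gland',m.sum(),X[m].mean(0).round(4),X[...,2][m].mean())
E
```

```text
top [ 0.5437 -0.1671] 0.0179 [ 0.5442 -0.1669  0.0197]
58.08804306099096 9.860209788858718
[104, 86, 69, 63, 58, 64, 76, 90, 98, 102, 98, 82, 64, 57, 56, 60, 69, 79, 93, 107, 105, 97, 81, 64, 56, 56, 57, 72, 89, 99, 107, 99, 89, 79, 69, 61, 59, 63, 73, 91, 102, 99, 88, 74, 61, 61, 64, 78, 97, 108, 107, 106, 105, 99, 95, 89, 83, 89, 97, 103]
boss 101 [0.5632 0.259  0.0804] [0.5633 0.259  0.08  ]
gland 184 [ 0.5412 -0.1655  0.0798] 0.07976460583749496
side [ 0.5417 -0.1651] 0.018 [ 0.5418 -0.1636  0.0211]
55.361881245333095 4.771617168235812
[86, 82, 76, 70, 69, 76, 82, 91, 96, 94, 88, 78, 70, 68, 70, 72, 71, 81, 99, 111, 100, 89, 80, 71, 67, 71, 77, 80, 83, 88, 93, 90, 83, 75, 67, 65, 65, 65, 64, 71, 77, 78, 74, 65, 60, 67, 73, 77, 81, 85, 87, 88, 86, 84, 84, 84, 87, 90, 91, 89]
boss 77 [0.5637 0.2589 0.0777] [0.5623 0.2605 0.08  ]
gland 86 [ 0.5389 -0.1599  0.0789] 0.07888622497035756
```

Request:
{"op": "step_arm", "data": {"delta_pos": [[0.4,1,0.1],[0.4,1,0.1],[0.4,1,0.1],[0.4,1,0.1],[0.4,1,0.1],[0.4,1,0.1],[0.4,1,0.1],[0.4,1,0.1],[0.4,1,0.1],[0.4,1,0.1],[0.4,1,0],[0.4,1,0]], "turn": [0.4,0.4,0.4,0.4,0.4,0.4,0.4,0.4,0.4,0.4,0.4,0.4], "grip": 0}}

```text
time: 1.5
ee_pos: [0.3675, -0.2722, 0.2187]
eef_rot: [0.881, 0.473, 0.0, 0.0]
ft_force: [1.6, 0.1, 0.1]
width: 0.087
grip_force: 0.0
```

Request:
{"op": "step_arm", "data": {"delta_pos": [[0.3,1,0],[0.3,1,0],[0.3,1,0],[0.3,1,0],[0.3,1,0],[0.3,1,0],[0.3,1,0],[0.3,1,0],[0.3,1,0],[0.3,1,0],[0.3,1,0],[0.3,1,0]], "turn": [0.4,0.4,0.4,0.4,0.4,0.4,0.4,0.4,0.4,0.4,0.4,0.4]}}

```text
time: 2.7
ee_pos: [0.4569, 0.028, 0.2187]
eef_rot: [0.71, 0.704, 0.0, 0.0]
ft_force: [-0.3, 0.6, -0.5]
width: 0.0872
grip_force: 0.0
```

Request:
{"op": "step_arm", "data": {"delta_pos": [[0.4,0.92,-0.2],[0.4,0.92,-0.2],[0.4,0.92,-0.2],[0.4,0.92,-0.2],[0.4,0.92,-0.2],[0.45,0.92,-0.2],[0.45,0.92,-0.2],[0.45,0.92,-0.2],[0.45,0.92,-0.3],[0.45,0.92,-0.3],[0,0,0]], "turn": [0.34,0.34,0.34,0.34,0.34,0.34,0.34,0.34,0.34,0.34,0]}}

```text
time: 3.8
ee_pos: [0.5618, 0.2601, 0.1621]
eef_rot: [0.552, 0.834, 0.0, -0.002]
ft_force: [-1.5, 0.3, -0.8]
width: 0.0869
grip_force: 0.0
```

Run:
```python
from m import *
print(read_state()["ee_pos"],read_state()["eef_rot"])
s=snap("side"); save(s,"s3.png",(180,130,380,290),4)
```

```text
[0.56175021 0.2600587  0.16214853] [ 5.52011290e-01  8.33834735e-01  2.19307611e-04 -1.76701254e-03]
```

View pics/s3.png

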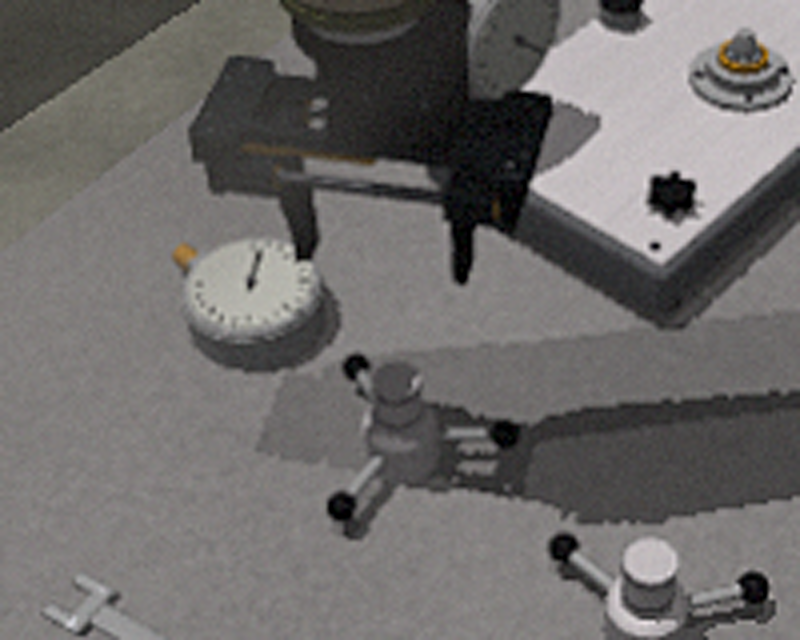

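The picture shows the open fingers straddling the wheel (boss at about (396,385) of the crop), clear of the loose gauge. I'm going down to grip.

Request:
{"op": "step_arm", "data": {"delta_pos": [[0.06,-0.04,-0.6],[0,0,-0.7],[0,0,-0.7],[0,0,-0.7],[0,0,-0.7],[0,0,-0.6],[0,0,-0.4],[0,0,-0.24],[0,0,0]], "turn": [0,0,0,0,0,0,0,0,0]}}

```text
time: 4.75
ee_pos: [0.5642, 0.2547, 0.047]
eef_rot: [0.555, 0.832, -0.0, -0.0]
ft_force: [0.8, -0.1, 1.0]
width: 0.0871
grip_force: 0.0
```

Request:
{"op": "step_arm", "data": {"delta_pos": [[0,0,0],[0,0,0],[0,0,0],[0,0,0],[0,0,0],[0,0,0],[0,0,0],[0,0,0]], "turn": [0,0,0,0,0,0,0,0], "grip": 1, "newtons": 45}}

```text
time: 5.55
ee_pos: [0.5646, 0.2548, 0.0477]
eef_rot: [0.555, 0.832, 0.0, 0.0]
ft_force: [1.4, 0.5, 0.5]
width: 0.031
grip_force: 14.6
```

Request:
{"op": "step_arm", "data": {"delta_pos": [[0,0,0],[0,0,0],[0,0,0.3],[-0.2,0,0.6],[-0.3,0,0.8],[-0.3,0,0.8],[-0.3,0,0.8],[-0.3,0,0.8],[-0.3,0,0.6],[0,0,0.3],[0,0,0]], "turn": [0,0,0,0,0,0,0,0,0,0,0]}}

```text
time: 6.65
ee_pos: [0.5225, 0.2549, 0.1739]
eef_rot: [0.555, 0.832, 0.001, 0.001]
ft_force: [-0.0, 0.4, -2.7]
width: 0.0294
grip_force: 45.0
```

Run:
```python
from m import *
st=read_state();print(st["ee_pos"],st["eef_rot"],st["width"],st["grip_force"],st["ft_force"])
s=snap("side");t=snap("top"); z=st["ee_pos"][2]-0.0477+0.024
for n,c in(("top",t),("side",s)):
    for a,p in balls(c,st["ee_pos"],0.1,z): print(n,a,(p-st["ee_pos"]).round(4),np.degrees(np.arctan2(*(p-st["ee_pos"])[1::-1])).round(1))
save(s,"s4.png",(180,100,380,260),4)
```

```text
[0.52245165 0.2548695  0.17385334] [5.54655363e-01 8.32079607e-01 6.49569554e-04 7.30706132e-04] 0.029365588878835325 44.98970031738281 [-0.01708745  0.4263049  -2.66583428]
top 32 [-0.0057  0.0728 -0.0237] 94.5
side 21 [ 0.0643 -0.0271 -0.0237] -22.8
side 42 [-0.0603 -0.0356 -0.0237] -149.4
side 47 [-0.0067  0.0719 -0.0237] 95.3
```

View pics/s4.png

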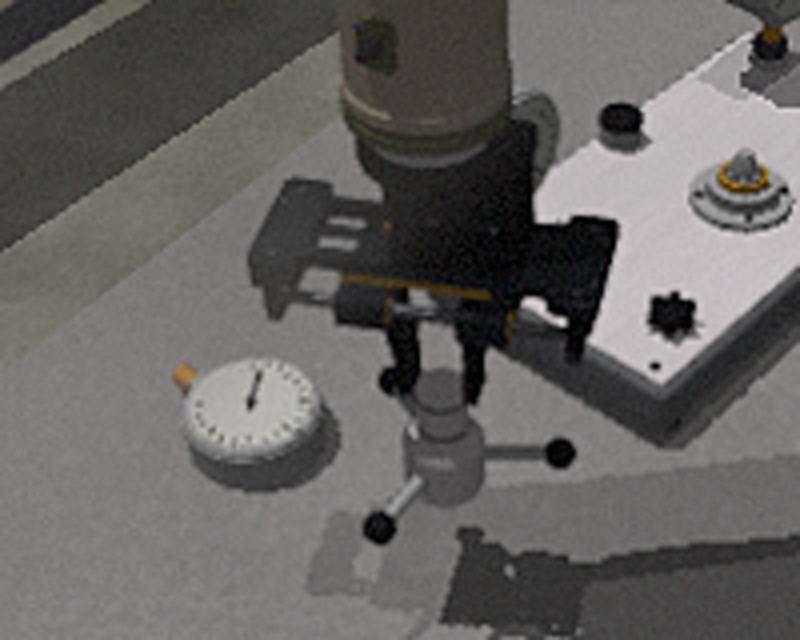

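Request:
{"op": "step_arm", "data": {"delta_pos": [[-0.2,-0.8,0.1],[-0.2,-0.9,0.1],[-0.2,-0.9,0.1],[-0.2,-0.9,0.1],[-0.2,-0.9,0.1],[-0.2,-0.9,0.1],[-0.2,-0.9,0.1],[-0.2,-0.9,0],[0,-0.9,0],[0,-0.9,0]], "turn": [-0.3,-0.3,-0.3,-0.3,-0.3,-0.3,-0.3,-0.3,-0.3,-0.3]}}

```text
time: 7.75
ee_pos: [0.4818, 0.0307, 0.1896]
eef_rot: [0.695, 0.719, -0.0, -0.0]
ft_force: [0.3, 0.4, -2.4]
width: 0.0294
grip_force: 45.0
```

Request:
{"op": "step_arm", "data": {"delta_pos": [[0.2,-0.9,0],[0.2,-0.9,0],[0.3,-0.9,0],[0.3,-0.9,0],[0.3,-0.9,0],[0.3,-0.9,0],[0.3,-0.9,0],[0.3,-0.9,0],[0.2,-0.6,0],[0,-0.2,0],[0,0,0]], "turn": [-0.25,-0.25,-0.25,-0.25,-0.25,-0.25,-0.25,-0.25,-0.2,-0.08,0]}}

```text
time: 8.85
ee_pos: [0.5419, -0.168, 0.1899]
eef_rot: [0.786, 0.618, 0.0, -0.0]
ft_force: [-1.0, 0.4, -2.5]
width: 0.0292
grip_force: 45.0
```

Run:
```python
from m import *
st=read_state();print(st["ee_pos"],st["eef_rot"],st["width"],st["grip_force"],st["ft_force"])
s=snap("side");t=snap("top"); z=st["ee_pos"][2]-0.0477+0.024
for n,c in(("top",t),("side",s)):
    for a,p in balls(c,st["ee_pos"],0.1,z): print(n,a,p.round(4),(p-st["ee_pos"]).round(4),np.degrees(np.arctan2(*(p-st["ee_pos"])[1::-1])).round(1))
    try: print("brass",brass(c,(0.541,-0.165)))
    except Exception as e: print(e)
save(s,"s5.png",(280,40,440,160),5);save(t,"t5.png",(360,140,520,260),5)
```

```text
[ 0.54192771 -0.16798879  0.18991416] [ 7.86468367e-01  6.17630451e-01  5.09400655e-05 -3.62592427e-04] 0.029166320161423766 44.9929815530777 [-1.02434313  0.44204413 -2.51086785]
top 32 [ 0.5812 -0.1036  0.1662] [ 0.0393  0.0643 -0.0237] 58.6
top 47 [ 0.4739 -0.1604  0.1662] [-0.068   0.0076 -0.0237] 173.6
brass (array([ 0.5515925, -0.1463908]), np.float64(0.004750690402881876), (0.550084114074707, -0.14950811862945557, 0.003352093743160367))
side 26 [ 0.5785 -0.1062  0.1662] [ 0.0366  0.0618 -0.0237] 59.4
side 30 [ 0.4725 -0.1618  0.1662] [-0.0695  0.0062 -0.0237] 174.9
brass (array([ 0.54069694, -0.16406749]), np.float64(0.018957679306644014), (0.544556200504303, -0.16067738831043243, 0.020070869475603104))
```

View pics/s5.png

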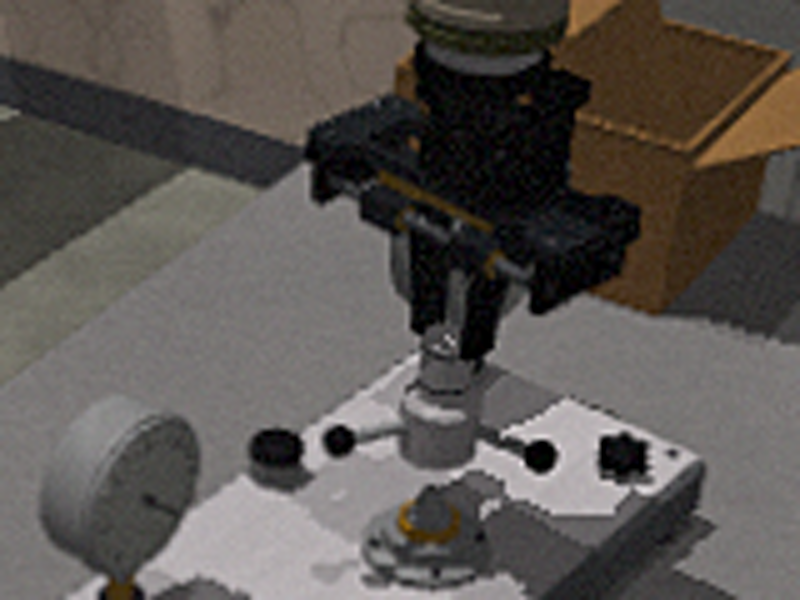

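Request:
{"op": "step_arm", "data": {"delta_pos": [[0.02,-0.06,-0.4],[0,0,-0.4],[0,0,-0.4],[0,0,-0.2],[0,0,-0.1],[0,0,-0.1],[0,0,0]], "turn": [0,0,0,0,0,0,0]}}

```text
time: 9.65
ee_pos: [0.5425, -0.1692, 0.1501]
eef_rot: [0.786, 0.618, 0.0, 0.0]
ft_force: [0.8, -0.5, -2.7]
width: 0.0295
grip_force: 45.0
```

Request:
{"op": "step_arm", "data": {"delta_pos": [[0,0,-0.1],[0,0,-0.1],[0,0,0]], "turn": [0,0,0]}}

```text
time: 9.95
ee_pos: [0.5423, -0.1693, 0.1449]
eef_rot: [0.786, 0.618, -0.0, -0.0]
ft_force: [-1.0, 0.2, -3.6]
width: 0.0294
grip_force: 45.0
```

Request:
{"op": "step_arm", "data": {"delta_pos": [[0,0,-0.1],[0,0,-0.1],[0,0,0]], "turn": [0,0,0]}}

```text
time: 10.25
ee_pos: [0.5423, -0.1693, 0.1397]
eef_rot: [0.786, 0.618, -0.0, -0.0]
ft_force: [-0.0, 0.2, -2.8]
width: 0.0293
grip_force: 45.0
```

Request:
{"op": "step_arm", "data": {"delta_pos": [[0,0,-0.1],[0,0,0]], "turn": [0,0]}}

```text
time: 10.45
ee_pos: [0.5423, -0.1692, 0.1373]
eef_rot: [0.786, 0.618, -0.0, -0.0]
ft_force: [1.4, -1.0, -3.3]
width: 0.0292
grip_force: 45.0
```

Request:
{"op": "step_arm", "data": {"delta_pos": [[0,0,-0.06],[0,0,-0.06],[0,0,0]], "turn": [0,0,0], "newtons": 60}}

```text
time: 10.75
ee_pos: [0.5427, -0.1695, 0.1351]
eef_rot: [0.786, 0.618, 0.0, 0.0]
ft_force: [-0.6, -0.3, 1.1]
width: 0.0288
grip_force: 60.0
```

Request:
{"op": "step_arm", "data": {"delta_pos": [[0,0,-0.06],[0,0,0]], "turn": [0,0]}}

```text
time: 10.95
ee_pos: [0.5428, -0.1695, 0.1335]
eef_rot: [0.786, 0.618, 0.0, 0.0]
ft_force: [-0.4, -1.1, 3.5]
width: 0.0288
grip_force: 60.0
```

Request:
{"op": "step_arm", "data": {"delta_pos": [[0,0,-0.08],[0,0,-0.08],[0,0,0]], "turn": [0,0,0]}}

```text
time: 11.25
ee_pos: [0.5429, -0.1696, 0.1296]
eef_rot: [0.786, 0.618, 0.0, 0.001]
ft_force: [-0.6, -2.0, 4.8]
width: 0.0287
grip_force: 60.0
```

Request:
{"op": "step_arm", "data": {"delta_pos": [[0,0,-0.06],[0,0,-0.04],[0,0,0]], "turn": [0,0,0]}}

```text
time: 11.55
ee_pos: [0.5431, -0.1697, 0.1275]
eef_rot: [0.786, 0.618, 0.0, 0.001]
ft_force: [-0.7, -2.3, 8.5]
width: 0.029
grip_force: 60.0
```

Request:
{"op": "step_arm", "data": {"delta_pos": [[0,0,-0.06],[0,0,0],[0,0,0]], "turn": [0,0,0]}}

```text
time: 11.85
ee_pos: [0.5434, -0.1701, 0.1273]
eef_rot: [0.786, 0.618, 0.0, 0.002]
ft_force: [-4.6, -2.5, 18.3]
width: 0.0287
grip_force: 60.0
```

Request:
{"op": "step_arm", "data": {"delta_pos": [[0,0,-0.06],[0,0,0],[0,0,0]], "turn": [0,0,0]}}

```text
time: 12.15
ee_pos: [0.5436, -0.1702, 0.1272]
eef_rot: [0.786, 0.618, 0.0, 0.002]
ft_force: [-8.8, -0.2, 29.1]
width: 0.0289
grip_force: 60.1
```

Request:
{"op": "step_arm", "data": {"delta_pos": [[0,0,0.03],[0,0,0],[0,0,0],[0,0,0],[0,0,0]], "turn": [0,0,0,0,0]}}

```text
time: 12.65
ee_pos: [0.5434, -0.1702, 0.1272]
eef_rot: [0.786, 0.618, 0.0, 0.002]
ft_force: [-7.2, -1.5, 23.4]
width: 0.0284
grip_force: 60.0
```

Run:
```python
from m import *
st=read_state();print(st["ee_pos"],st["ft_force"],st["grip_force"])
s=snap("side");t=snap("top")
for n,c in(("top",t),("side",s)):
    X=cloud(c)
    for a,p in balls(c,st["ee_pos"],0.1,0.104):
        u,v=pix(c,p).round().astype(int); print(n,a,p.round(4),"z of ball top surface",X[v,u].round(4))
save(s,"s6.png",(300,70,440,175),5)
```

```text
[ 0.54339295 -0.17021289  0.12718098] [-7.18588782 -1.49216215 23.42875579] 60.043426752090454
top 26 [ 0.5814 -0.1062  0.104 ] z of ball top surface [ 0.5796 -0.1031  0.1112]
top 37 [ 0.4739 -0.1629  0.104 ] z of ball top surface [ 0.4715 -0.1607  0.1124]
side 23 [ 0.5792 -0.107   0.104 ] z of ball top surface [ 0.5788 -0.1048  0.1059]
side 32 [ 0.4725 -0.1638  0.104 ] z of ball top surface [ 0.4708 -0.1579  0.1081]
```

View pics/s6.png

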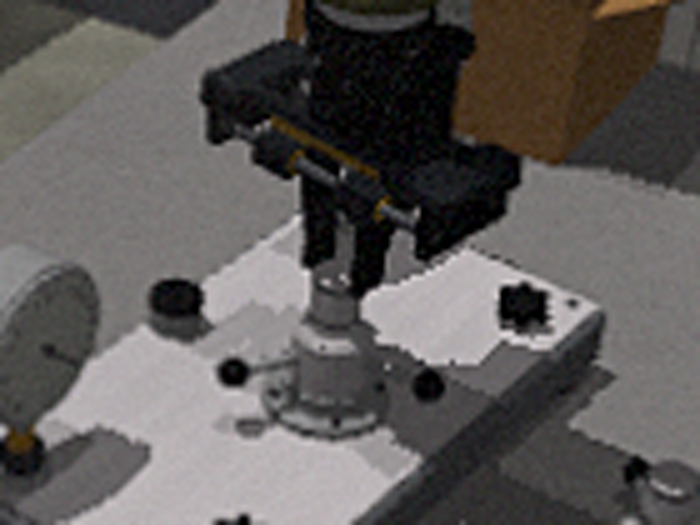

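The picture shows the hub (340,370) sitting on the gland with no brass showing. The tool holds against a hard stop at the right height with about 23 N, so I'm handing in.

```bash
python3 -c "
from bench import *
print(close_job())"
```

```text
the job is handed in; nothing more can be done
None
```

The farthest handwheel is meshed on the spindle, its hub pressed home on the gland at about 23 N and still gripped; the job was handed in at about 13 s of the 45 s, with no verdict shown.

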